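# Reset the hold-down screw of a plate shaker and lock it with its jam nut

### The job

The lidded well plate on the bench shaker is loose: the hold-down screw on the bridge above it stands a little too high. Slacken the big hex jam nut that locks it (it may be barely nipped or very tight), turn the screw clockwise until its rubber pad bears lightly on the plate's lid (about 10 N, never hard), then tighten the jam nut back down by feel, to about 0.5 N m, so that the setting cannot shake loose, and leave the things lying around where they are.

Things in the scene. Friction and masses are not known exactly. Their poses are not given: they have to be found in the camera images.
- shaker: White bench plate shaker, 170 x 200 mm, fixed to the desk. Origin: centre of its underside, on the desk; x from the control strip (robot side) to its back, y along its bridge, z up. The screw and nut axis is vertical through this origin. Its platform, top at 70 mm, has four low corner angles that hold the plate.
- bridge_top (a point): Middle of the top face of the bridge, an aluminium bar over the plate, 34 mm wide (x of the shaker) and 186 mm long (y), this face 120 mm above the desk, on two posts 81 mm either side whose cap nuts reach 131 mm.
- jam_nut: Steel hex jam nut on the bridge, round the screw: 38 mm across flats, 44 mm across corners, 20 mm high. Origin: its middle, 132.5 mm above the desk when tight. Its y axis is square to one pair of flats (other pairs 60 degrees on). Right-hand thread: clockwise from above tightens. Slack, it rises or sinks 0.95 mm per rad. At the start 0.1 to 1 rad anticlockwise makes it slack; it may go to 3 rad.
- nut_seat (a point): Middle of the top of the dark steel washer under the nut, 46 mm across, fixed to the bridge; 122.5 mm above the desk. At what yaw the nut seats differs each time. Slack, the nut turns with 0.03 N m. Past seating it hardly sinks and its torque grows about 1.1 N m per rad; 0.5 N m puts about 55 N on the washer (42 to 150 N is right, over 210 spoils it). Tightening also presses the pad a few N harder.
- hold_down_screw: Steel hold-down screw through nut and bridge; its flat spade head on top is 26 mm wide (its x), 11 mm thick (its y), 24 mm high. Origin: middle of the head, 162 mm above the desk at the start. Clockwise from above lowers it 0.95 mm per rad. Neck: from 12 mm below the origin; nut top: 19 mm below it at the start. The tight nut locks it; free, it turns with 0.03 to 0.04 N m.
- screw_foot (a point): Steel lower end of the screw, 66.5 mm below the middle of its head. The rubber pad under it, 40 mm across, turns with the screw; it reaches 7 mm lower, up to 0.8 mm more or less by wear, and starts 0.5 to 2.1 mm above the lid. Each rad past touch adds about 18 N on the lid. At 10 N the screw needs about 0.1 N m to turn on, and about 0.07 N m to turn back.
- well_plate: Well plate, 85 x 128 mm, 14 mm high, 17 mm with its clear lid, lying in the nest on the platform. Origin: centre of its underside; y along its length, z up.
- plate_top (a point): Centre of the top of the plate's lid, 17 mm above the plate's underside: the pad comes down here.
- spare_plate_mid (a point): Bystander: white well plate 85 x 128 x 14 mm lying on the desk; its middle, half-way up.
- tweezers_mid (a point): Bystander: steel tweezers 122 mm long lying on the desk; their middle.
- marker_mid (a point): Bystander: black and white marker pen 135 mm long lying on the desk; its middle.

How it is judged:
By the outcome, as a careful person would: the job done as asked, in the order asked, and still so for the second after the job is handed in, with the robot touching nothing.
It also fails if it takes over 69 s, if anything falls off the work surface, if the arm or the gripper's body presses on something with over 40 N, if the wrist force passes 120 N, or if a joint passes its speed limit or range.

### The arm

A 6-joint arm with a two-finger parallel gripper is mounted at the origin on a cart in front of the work surface, level with it; the furniture and walls round the work are solid. World frame = base frame: x ahead of the robot, y to its left, z up, the work surface at z = 0. Lengths are in m, angles in rad, forces in N, time in s.
With the tool pointing down it reaches from about 0.375 to 0.9 m from the base axis. Payload 3.1 kg.
Tool frame: the origin (TCP) lies at the very end of the fingers, on their centre line; the grasp point (between the pads) lies 19 mm behind it; z points along the fingers, y is the direction in which the jaws open and shut (so a half turn about z gives the same grasp; the last joint's range is limited). The gripper opens to 87 mm and grips with 3 to 60 N. Pads are 19 mm wide; open, the fingers measure 117 mm over their backs; the gripper's body (75 mm by 190 mm) begins 51 mm behind the grasp point.
Start: joints at [1.153, 0.527, 1.433, -0, 1.181, -0.178], TCP at [0.148, 0.607, 0.223] pointing down, gripper open.
Joint ranges: [-3.08, 3.08], [-0.75, 2.2], [0.22, 2.44], [-1.43, 4.57], [0, 2.65], [-2.85, 2.85]. Speed limits (rad/s): [2.79, 2.79, 3.14, 3.14, 3.14, 3.14].

### API

Orientations are given as a unit quaternion [x, y, z, w].
In Python, from rig import robot, optics gives the robot as it stands.
- The arm moves only by the shell command python3 -m inch 'ROWS' [FORCE]. ROWS is JSON, a list of rows, each an object of numbers: "ax", "ay", "az": the turn, a rotation vector about the tool's x, y, z in rad; "dx", "dy", "dz": the shift along the tool's x, y, z in mm; "gripper": the opening in per cent of the stroke, from 0 (shut) to 100 (fully open). In form: [{"ax": .., "ay": .., "az": .., "dx": .., "dy": .., "dz": .., "gripper": ..}, ...]. A call has 1 to 8 rows; each row shifts and turns the commanded pose from where the row before left it, along the tool's axes as they then stand; what a row does not reach is not made up. A row lasts 1/10 s, in which the tool goes at most 50 mm and 8.59 degrees, less where a joint would pass 70% of its speed; a pose out of reach is approached as far as the arm can. A call with a gripper value outside its range is refused whole. The fingers move at their own pace and stop on an object; FORCE is the grip in N (left out, the last holds). Time passes only in rows, so rows that do not move let the fingers close. It gives the time, the measured TCP pose, the force and the opening at its end, in the units of the state.
- robot.get_obs(): the state, without advancing time (a new reading comes with each control period).
- optics.camera(name): name is "scene" or "top"; returns a dict with "img" (400x640x3 uint8, red, green, blue), "depth" (400x640 float32, m along the optical axis (not along the pixel's ray), 0 where there is no reading), "camera_matrix" (3x3 intrinsics, pixels), "position" and "attitude" of the camera in the world. Camera axes: x right, y up, looking along -z (the intrinsics and any distortion apply to the point x, -y, -z); pixel columns grow to the right and rows downward; lengths in m; the calibration is good to about 2 mm. A picture is of the moment at which its call begins.
- robot.hand_in(): hands the job in, once; it reports no verdict.
The state is a dict: "time": time; "q": joint angles; "joint_velocities": joint speeds; "joint_torque": joint torques, N m; "position": TCP position; "tool_rot": TCP orientation; "ft_force": force on the tool from outside, world axes, zero at the start; "moment": the same for the moment, N m; "grip_width": finger opening in m.
Only numpy, scipy, OpenCV 4.12 (cv2) and the standard library are available. Lean on these libraries where they do the work, as an engineer would, in place of code of your own. Each camera call takes 0.05 s, during which the arm holds its last target.

## Working session

There is one attempt and no reset: what is moved stays moved. The work goes in short steps, Python scripts to look and compute and a shell command to move; the robot and the scene stay as the last step left them, time stands still between calls to the robot, and variables do not carry over. Pictures are saved under pics/ and viewed, and the job is handed in when it is done.

```bash
ls; mkdir -p pics; cat > h.py <<'E'
import numpy as np, cv2
from rig import robot, optics
from scipy.spatial.transform import Rotation as R
def cam(n):
    c=optics.camera(n); return c
def rays(c,uv):
    K=np.array(c["camera_matrix"]);uv=np.atleast_2d(uv).astype(float)
    d=np.c_[(uv[:,0]-K[0,2])/K[0,0],-(uv[:,1]-K[1,2])/K[1,1],-np.ones(len(uv))]
    att=c["attitude"]; r=R.from_quat(att) if np.size(att)==4 else R.from_matrix(att)
    return np.array(c["position"]),r.apply(d)
def onplane(c,uv,z):
    p,d=rays(c,uv); return p+d*((z-p[2])/d[:,2])[:,None]
def proj(c,P):
    att=c["attitude"]; r=R.from_quat(att) if np.size(att)==4 else R.from_matrix(att)
    q=r.inv().apply(np.atleast_2d(P)-np.array(c["position"])); K=np.array(c["camera_matrix"])
    return np.c_[K[0,0]*q[:,0]/-q[:,2]+K[0,2],K[1,1]*-q[:,1]/-q[:,2]+K[1,2]]
def cloud(c):
    v,u=np.mgrid[0:400,0:640]; p,d=rays(c,np.c_[u.ravel(),v.ravel()])
    return (p+d*c["depth"].reshape(-1,1)).reshape(400,640,3)
def save(c,n): cv2.imwrite("pics/"+n+".png",c["img"][:,:,::-1])
E
python3 - <<'E'
from h import *
print(robot.get_obs())
for n in("scene","top"):
    c=cam(n); save(c,n+"0"); print({k:v for k,v in c.items() if k not in("img","depth")}); np.save(n+"d.npy",c["depth"])
E
```

```text
pics
{'time': 0.0, 'q': array([ 1.15252034e+00,  5.28452403e-01,  1.43394243e+00,  3.60005124e-06,
        1.18139326e+00, -1.78510996e-01]), 'joint_velocities': array([ 0.00119747, -0.000291  ,  0.00076225, -0.00023828,  0.00103849,
       -0.0001655 ]), 'joint_torque': array([-1.32773428e-03, -4.40037596e+01, -1.76593351e+01,  6.32504141e-02,
        5.83363348e-02, -1.78885612e-04]), 'position': array([0.14808725, 0.60642648, 0.22156734]), 'tool_rot': array([ 1.19596155e-01,  9.92822016e-01, -1.04871946e-03, -3.24303341e-04]), 'ft_force': array([ 1.08336487,  0.71837147, -0.44000833]), 'moment': array([0.00491224, 0.01229366, 0.04132669]), 'grip_width': 0.08704175353324878}
{'camera_matrix': array([[391.94403648,   0.        , 316.28625763],
       [  0.        , 391.94403648, 196.98095387],
       [  0.        ,   0.        ,   1.        ]]), 'position': array([-0.1269246 , -0.61528757,  0.64426029]), 'attitude': array([ 0.45584534, -0.18579803, -0.31225429,  0.81251546])}
{'camera_matrix': array([[396.06494337,   0.        , 318.86239982],
       [  0.        , 396.06494337, 200.85275409],
       [  0.        ,   0.        ,   1.        ]]), 'position': array([3.39273415e-01, 9.87006603e-04, 1.14140808e+00]), 'attitude': array([-0.04203365,  0.03788317,  0.71255575, -0.69932992])}
```

View pics/scene0.png

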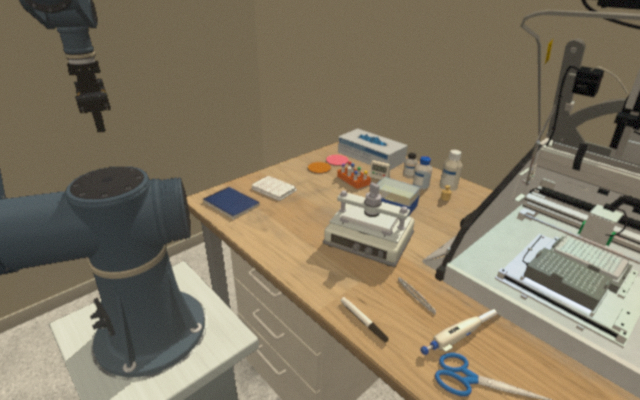

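View pics/top0.png

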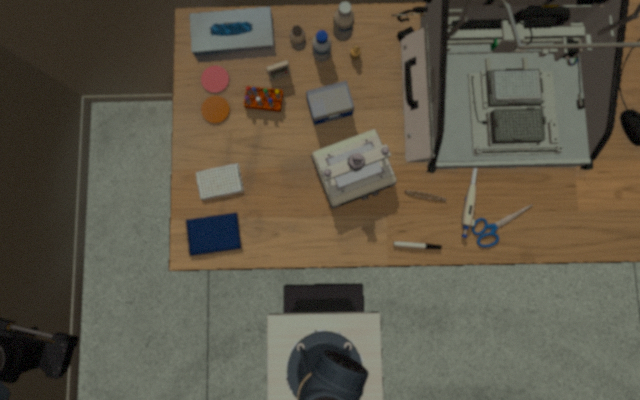

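The scene view shows the shaker around (370,225) and the top view shows it at (355,165). The tweezers and the marker are to its right, and the spare plate is on the left at (218,181). Next I'll zoom in.

```bash
python3 - <<'E'
from h import *
a=cv2.imread("pics/top0.png")[120:215,300:410]; b=cv2.imread("pics/scene0.png")[175:265,315:425]
f=lambda x:cv2.resize(cv2.convertScaleAbs(x,alpha=1.3),None,fx=7,fy=6 if 0 else 7,interpolation=cv2.INTER_CUBIC)[:600]
A=cv2.resize(cv2.convertScaleAbs(a,alpha=1.4),(770,665-70)if 0 else (695,600),interpolation=cv2.INTER_CUBIC)
B=cv2.resize(b,(733,600),interpolation=cv2.INTER_CUBIC)
cv2.imwrite("pics/topz.png",A);cv2.imwrite("pics/scz.png",B)
for n in("top",):
    c=cam(n); P=cloud(c)
    # points by height near shaker
    m=np.zeros((400,640),bool);m[120:215,300:410]=1
    for lo,hi in((.05,.08),(.112,.125),(.125,.137),(.137,.147),(.15,.19)):
        k=m&(P[:,:,2]>lo)&(P[:,:,2]<hi); q=P[k]; print(lo,hi,len(q),q.mean(0) if len(q) else 0,np.ptp(q,axis=0) if len(q) else 0)
    k=m&(P[:,:,2]>.145)
    for y,x in np.argwhere(k): print(x,y,P[y,x].round(4))
E
```

```text
0.05 0.08 2329 [ 0.54813988 -0.08998796  0.0639302 ] [0.2138339  0.22996036 0.02991123]
0.112 0.125 680 [ 0.55606769 -0.09130308  0.12020169] [0.09187013 0.1818005  0.0125943 ]
0.125 0.137 85 [ 0.55456086 -0.08831372  0.12925611] [0.0708536  0.16868209 0.01184468]
0.137 0.147 114 [ 0.55446831 -0.09065615  0.14186967] [0.03997144 0.03871887 0.00939023]
0.15 0.19 72 [ 0.55577489 -0.09131588  0.16838517] [0.01397566 0.02457041 0.02665319]
399 120 [3.3930e-01 1.0000e-03 1.1414e+00]
345 121 [3.3930e-01 1.0000e-03 1.1414e+00]
346 125 [3.3930e-01 1.0000e-03 1.1414e+00]
368 125 [3.3930e-01 1.0000e-03 1.1414e+00]
354 131 [3.3930e-01 1.0000e-03 1.1414e+00]
324 133 [3.3930e-01 1.0000e-03 1.1414e+00]
386 137 [3.3930e-01 1.0000e-03 1.1414e+00]
300 139 [3.3930e-01 1.0000e-03 1.1414e+00]
392 140 [3.3930e-01 1.0000e-03 1.1414e+00]
404 144 [3.3930e-01 1.0000e-03 1.1414e+00]
310 147 [3.3930e-01 1.0000e-03 1.1414e+00]
376 149 [3.3930e-01 1.0000e-03 1.1414e+00]
351 151 [3.3930e-01 1.0000e-03 1.1414e+00]
348 152 [3.3930e-01 1.0000e-03 1.1414e+00]
365 152 [3.3930e-01 1.0000e-03 1.1414e+00]
379 153 [3.3930
[... 3491 characters left out ...]
 1.1414e+00]
347 181 [3.3930e-01 1.0000e-03 1.1414e+00]
389 181 [3.3930e-01 1.0000e-03 1.1414e+00]
404 181 [3.3930e-01 1.0000e-03 1.1414e+00]
365 182 [3.3930e-01 1.0000e-03 1.1414e+00]
407 183 [3.3930e-01 1.0000e-03 1.1414e+00]
388 184 [3.3930e-01 1.0000e-03 1.1414e+00]
331 185 [3.3930e-01 1.0000e-03 1.1414e+00]
312 189 [3.3930e-01 1.0000e-03 1.1414e+00]
349 194 [3.3930e-01 1.0000e-03 1.1414e+00]
380 194 [3.3930e-01 1.0000e-03 1.1414e+00]
348 195 [3.3930e-01 1.0000e-03 1.1414e+00]
318 198 [3.3930e-01 1.0000e-03 1.1414e+00]
371 198 [3.3930e-01 1.0000e-03 1.1414e+00]
337 207 [3.3930e-01 1.0000e-03 1.1414e+00]
306 210 [3.3930e-01 1.0000e-03 1.1414e+00]
303 212 [3.3930e-01 1.0000e-03 1.1414e+00]
```

View pics/topz.png

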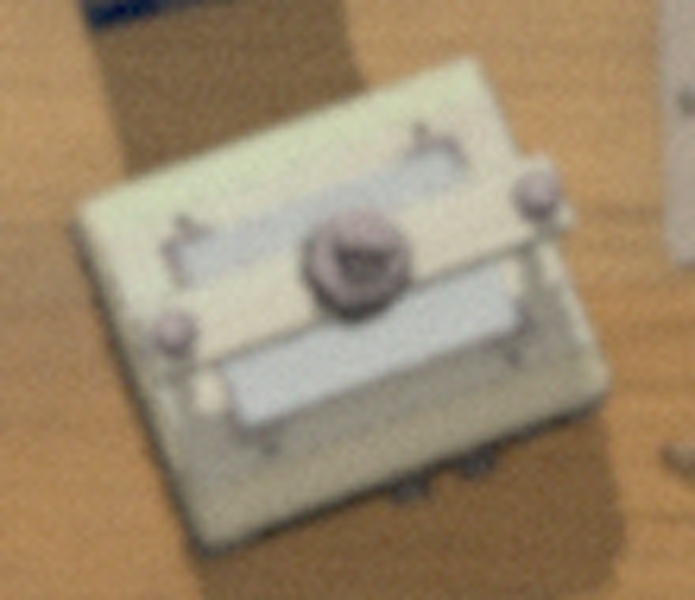

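View pics/scz.png

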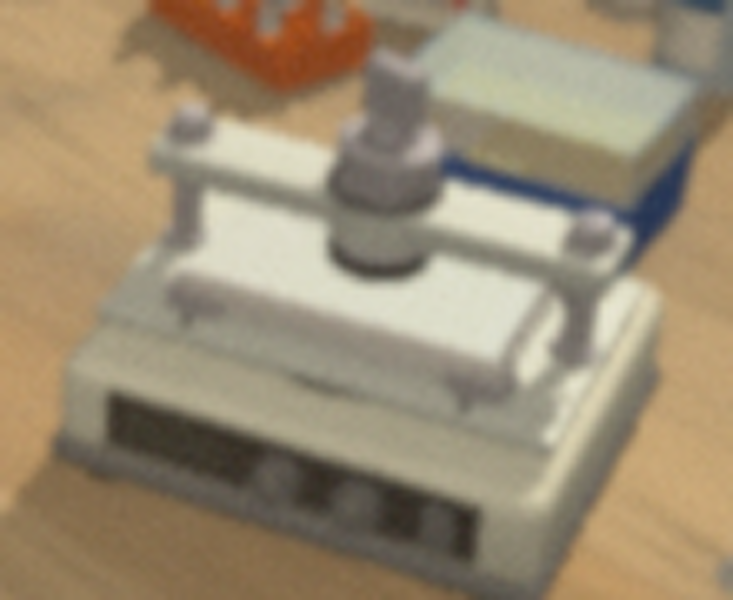

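```bash
python3 - <<'E'
from h import *
S={}
for n in("scene","top"):
    cs=[cam(n) for _ in range(8)]
    c=cs[0]; D=np.stack([k["depth"] for k in cs]); D[D==0]=np.nan
    c["img"]=np.mean([k["img"] for k in cs],0); c["depth"]=np.nanmedian(D,0); c["depth"][np.isnan(c["depth"])]=0
    S[n]=c
np.save("avg.npy",S,allow_pickle=True)
c=S["top"];P=cloud(c);m=np.zeros((400,640),bool);m[120:215,300:410]=1;m&=c["depth"]>0
a=np.clip(c["img"][145:180,338:376]*1.4,0,255).astype(np.uint8)[:,:,::-1]
cv2.imwrite("pics/tz2.png",cv2.resize(a,(646,595),interpolation=cv2.INTER_CUBIC))
b=np.clip(S["scene"]["img"][178:222,350:395]*1.2,0,255).astype(np.uint8)[:,:,::-1]
cv2.imwrite("pics/sz2.png",cv2.resize(b,(610,597),interpolation=cv2.INTER_CUBIC))
def box(k,t):
    q=P[k][:,:2].astype(np.float32); r=cv2.minAreaRect(q*1000); print(t,len(q),P[k].mean(0).round(4),r)
z=P[:,:,2]
box(m&(z>.166)&(z<.19),"head");box(m&(z>.137)&(z<.19),"nut+head")
k=m&(z>.115)&(z<.125); box(k,"bridge")
q=P[k][:,:2];u,s,v=np.linalg.svd(q-q.mean(0),full_matrices=False);print(v[0],np.degrees(np.arctan2(v[0][1],v[0][0])))
q=P[m&(z>.166)&(z<.19)][:,:2];u,s,v=np.linalg.svd(q-q.mean(0),full_matrices=False);print("head",np.degrees(np.arctan2(v[0][1],v[0][0])))
for y in range(148,176): print(y,' '.join('%3d'%(z[y,x]*1000) if c["depth"][y,x] else '  .' for x in range(343,372)))
E
```

```text
head 52 [ 0.5572 -0.0915  0.1731] ((557.295166015625, -91.43820190429688), (10.568209648132324, 24.75705337524414), 0.8259952664375305)
nut+head 188 [ 0.555  -0.0909  0.1522] ((557.1151123046875, -92.15391540527344), (40.26670837402344, 37.27277374267578), 36.79141616821289)
bridge 681 [ 0.5562 -0.0907  0.1205] ((556.2954711914062, -92.63743591308594), (40.23439025878906, 185.89584350585938), 18.587318420410156)
[ 0.33702518 -0.94149563] -70.30426481428265
head -93.66304188827327
148  70  70  71  71  70  69  70  69  70  70  72  87  88  87  87  89  87  86  86  88  88  87  88  86  86  88  87  86  87
149  70  69  69  69  69  69  69  70  86  87  87  88  85  88  88  88  86  88  87  87  87  87  87  88  87  86  88  86 119
150  70  69  68  69  70  70  88  86  86  87  88  88  87  87  88  87  86  87  87  88  87  89  87  86  88 118 119 119 119
151  69  71  72  86  87  87  88  86  87  87  87  88  87  87  88  88  85  86  87  89  86  87  87 119 119 120 119 120 121
152  69  88  87  87  87  87  87  87  87  86  87  87  86  87 140 140 140  87  87  86 120 120 120 120 121 120 119 122 121
153  87  87  87
[... 2044 characters left out ...]
 120 119 119 119 116 111 106 109 111 111 109 105  86  86  87  87  86  86  87  87  85  86  87  86  88
171 121 120 120 118 119 118 113  87  88  87  87  86  88  86  89  87  87  87  87  86  86  88  87  87  87  87  86  86  87
172 120 120 118 115  86  87  88  87  86  87  88  87  87  86  86  88  86  86  87  87  87  87  88  86  86  87  88  87  87
173 116 111  88  88  87  86  87  87  87  88  87  88  87  86  87  88  87  87  89  87  87  86  87  87  87  87  88  87  88
174  86  89  87  87  87  88  87  86  88  87  87  88  86  86  86  87  86  87  87  86  87  87  88  88  87  87  87  87  87
175  87  87  86  86  86  87  87  87  88  88  87  88  86  88  87  87  87  86  88  89  87  87  87  86  87  86  86  82  75
```

View pics/tz2.png

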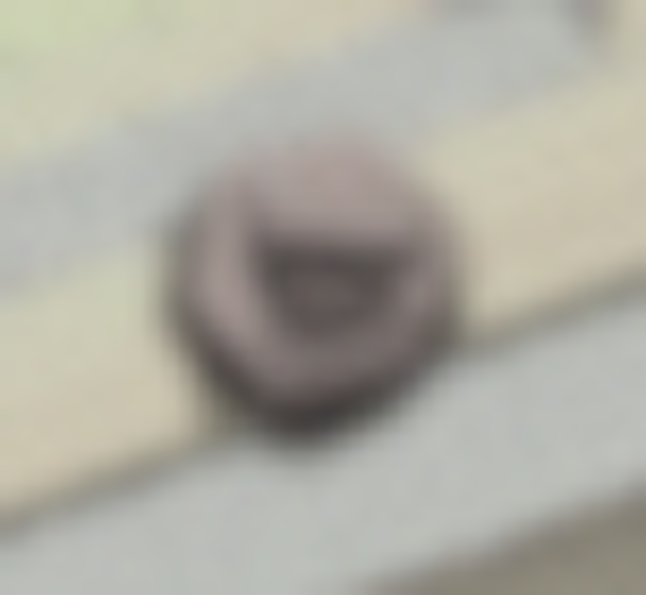

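View pics/sz2.png

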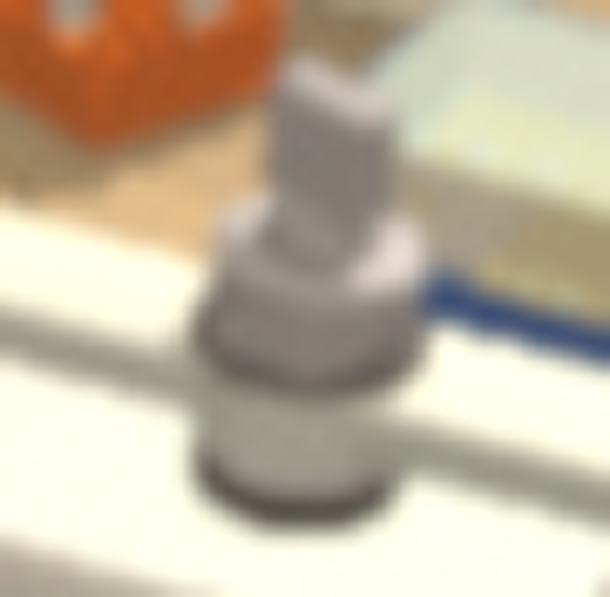

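The top view shows the nut centred near (356,161), with the head across it along the image row. In the scene view the nut's front flat is centred near (374,203). I'll get the nut's yaw from its top outline.

```bash
python3 - <<'E'
from h import *
S=np.load("avg.npy",allow_pickle=True).item();c=S["top"]
P=cloud(c);z=P[:,:,2]
d=c["depth"].astype(np.float32)
m=((z>.138)&(z<.19)&(d>0));mm=np.zeros_like(m);mm[148:176,343:372]=m[148:176,343:372]
v,u=np.nonzero(mm); q=onplane(c,np.c_[u,v],.1425)[:,:2]
for _ in range(1):
    cen=q.mean(0); r=q-cen; ph=np.arctan2(r[:,1],r[:,0]); R_=np.hypot(*r.T)
    for p in (4,6,8):
        M=(R_**p*np.exp(6j*ph)).sum(); print(p,cen,"corner deg",np.degrees(np.angle(M))/6%60,abs(M)/(R_**p).sum())
for a in range(0,180,10):
    s=q@[np.cos(np.radians(a)),np.sin(np.radians(a))]; print(a,round(np.ptp(s)*1000,1),round((s.max()+s.min())*500,1),end=" | ")
# image-based silhouette: nut darker/purple vs. bridge
img=c["img"]; b=img[:,:,1]-img[:,:,0]*1.0
print()
# height-weighted silhouette with subpixel: upsample depth-height
Z=cv2.resize(z[140:182,335:380].astype(np.float32),None,fx=8,fy=8,interpolation=cv2.INTER_LINEAR)
# scene view, vertical nut edges
c2=S["scene"]; P2=cloud(c2); z2=P2[:,:,2]
k=np.zeros((400,640),bool);k[185:215,355:390]=1
k&=(z2>.126)&(z2<.139)&(np.hypot(P2[:,:,0]-.556,P2[:,:,1]+.091)<.03)
v,u=np.nonzero(k);Q=P2[k][:,:2]; print(len(Q))
for col in range(u.min(),u.max()+1):
    w=Q[u==col]; 
    if len(w): print(col,len(w),(w.mean(0)*1000).round(1))
kt=np.zeros((400,640),bool);kt[180:215,355:390]=1
kt&=(z2>.140)&(z2<.146);print("top from scene",P2[kt].mean(0),kt.sum())
kh=np.zeros((400,640),bool);kh[175:205,355:390]=1;kh&=(z2>.152)&(z2<.172);q=P2[kh];print("head face",q.mean(0))
A=np.c_[q[:,:2],np.ones(len(q))];u_,s_,v_=np.linalg.svd(q[:,:2]-q[:,:2].mean(0),full_matrices=False);print(v_[0],np.degrees(np.arctan2(v_[0][1],v_[0][0])),s_)
E
```

```text
4 [ 0.5573868 -0.0920348] corner deg 42.22057981656786 0.18314691751218032
6 [ 0.5573868 -0.0920348] corner deg 42.219523700221345 0.24414458958355711
8 [ 0.5573868 -0.0920348] corner deg 42.206543709594854 0.30366257083261444
0 39.2 557.8 | 10 38.4 533.0 | 20 39.0 492.0 | 30 40.0 436.2 | 40 40.3 367.5 | 50 40.2 287.7 | 60 39.4 199.1 | 70 37.4 104.4 | 80 38.4 5.9 | 90 38.8 -92.7 | 100 39.9 -187.9 | 110 39.7 -277.4 | 120 38.4 -358.5 | 130 36.7 -429.1 | 140 38.8 -486.9 | 150 40.7 -529.4 | 160 41.4 -555.9 | 170 40.8 -565.4 | 
66
366 5 [539.  -88.5]
367 4 [539.4 -91.4]
368 5 [540.3 -94. ]
369 4 [540.6 -97.1]
370 4 [541.4 -99.6]
371 5 [ 541.9 -102.5]
372 4 [ 542.2 -105.5]
373 5 [ 543.  -108.1]
374 4 [ 545.1 -109.4]
375 4 [ 548.5 -109.9]
376 5 [ 550.8 -111.1]
377 5 [ 554.  -111.7]
378 4 [ 556.5 -112.8]
379 4 [ 559.4 -113.7]
380 4 [ 562.3 -114.6]
top from scene [ 0.55244126 -0.09847678  0.14312839] 81
head face [ 0.55431333 -0.0969877   0.1617667 ]
[ 0.09819223 -0.99516747] -84.36491960794613 [0.06295258 0.01778339]
```

Both views give nut flat normals near 12/72/132°, a centre near (0.557,-0.092) and the head's long axis near -91°. I'll move over it now.

```bash
python3 -m inch '[{"dx":-15,"dy":-15},{"dx":-31,"dy":-32},{"dx":-31,"dy":-32},{"dx":-31,"dy":-32},{"dx":-31,"dy":-32},{"dx":-31,"dy":-32},{"dx":-31,"dy":-32},{"dx":-31,"dy":-32}]' 5; python3 -m inch '[{"dx":-31,"dy":-32},{"dx":-31,"dy":-32},{"dx":-31,"dy":-32},{"dx":-31,"dy":-32},{"dx":-31,"dy":-32},{"dx":-31,"dy":-32},{"dx":-31,"dy":-32},{"dx":-31,"dy":-32}]'; python3 -m inch '[{"az":0.07},{"az":0.14},{"az":0.14},{"az":0.14},{"az":0.14},{"az":0.14},{"az":0.14},{"az":0.14}]'
```

```text
invalid input
invalid input
invalid input
```

```bash
python3 -m inch '[{"ax":0,"ay":0,"az":0,"dx":-15,"dy":-15,"dz":0,"gripper":100},{"ax":0,"ay":0,"az":0,"dx":-31,"dy":-32,"dz":0,"gripper":100},{"ax":0,"ay":0,"az":0,"dx":-31,"dy":-32,"dz":0,"gripper":100},{"ax":0,"ay":0,"az":0,"dx":-31,"dy":-32,"dz":0,"gripper":100},{"ax":0,"ay":0,"az":0,"dx":-31,"dy":-32,"dz":0,"gripper":100},{"ax":0,"ay":0,"az":0,"dx":-31,"dy":-32,"dz":0,"gripper":100}]' 5
```

```text
time: 1.55
position: [0.2727, 0.3954, 0.2228]
tool_rot: [0.119, 0.993, 0.0, 0.0]
ft_force: [0.7, 0.2, 1.1]
grip_width: 0.0868
```

All keys are needed in every row, and it tracks well.

```bash
python3 -m inch '[{"ax":0,"ay":0,"az":0,"dx":-33,"dy":-34,"dz":0,"gripper":100},{"ax":0,"ay":0,"az":0,"dx":-33,"dy":-34,"dz":0,"gripper":100},{"ax":0,"ay":0,"az":0,"dx":-33,"dy":-34,"dz":0,"gripper":100},{"ax":0,"ay":0,"az":0,"dx":-33,"dy":-34,"dz":0,"gripper":100},{"ax":0,"ay":0,"az":0,"dx":-33,"dy":-34,"dz":0,"gripper":100},{"ax":0,"ay":0,"az":0,"dx":-33,"dy":-34,"dz":0,"gripper":100},{"ax":0,"ay":0,"az":0,"dx":-33,"dy":-34,"dz":0,"gripper":100},{"ax":0,"ay":0,"az":0,"dx":-33,"dy":-34,"dz":0,"gripper":100}]'; python3 -m inch '[{"ax":0,"ay":0,"az":0,"dx":-33,"dy":-34,"dz":0,"gripper":100},{"ax":0,"ay":0,"az":0,"dx":-33,"dy":-34,"dz":0,"gripper":100},{"ax":0,"ay":0,"az":0,"dx":-33,"dy":-34,"dz":0,"gripper":100},{"ax":0,"ay":0,"az":0,"dx":-29,"dy":-32,"dz":0,"gripper":100}]'; python3 -m inch '[{"ax":0,"ay":0,"az":0.14,"dx":0,"dy":0,"dz":0,"gripper":100},{"ax":0,"ay":0,"az":0.14,"dx":0,"dy":0,"dz":0,"gripper":100},{"ax":0,"ay":0,"az":0.14,"dx":0,"dy":0,"dz":0,"gripper":100},{"ax":0,"ay":0,"az":0.14,"dx":0,"dy":0,"dz":0,"gripper":100},{"ax":0,"ay":0,"az":0.14,"dx":0,"dy":0,"dz":0,"gripper":100},{"ax":0,"ay":0,"az":0.14,"dx":0,"dy":0,"dz":0,"gripper":100},{"ax":0,"ay":0,"az":0.14,"dx":0,"dy":0,"dz":0,"gripper":100},{"ax":0,"ay":0,"az":0.14,"dx":0,"dy":0,"dz":0,"gripper":100}]'
cat >> h.py <<'E'
def st(tx=None,ty=None,tz=None,tpsi=None):
    o=robot.get_obs(); r=R.from_quat(o["tool_rot"]); M=r.as_matrix()
    psi=np.degrees(np.arctan2(M[1,1],M[0,1]))
    print("t",round(o["time"],2),"p",(o["position"]*1000).round(1),"psi",psi.round(2),"tilt",M[:,2].round(4),"q6",o["q"][5].round(3),"F",o["ft_force"].round(1),"M",o["moment"].round(3),"w",round(o["grip_width"]*1000,2),"tq6",o["joint_torque"][5].round(3))
    if tx is not None:
        d=M.T@(np.array([tx,ty,tz])-o["position"]*1000); print("  d tool mm",d.round(1),"az",np.radians((psi-tpsi+90)%180-90).round(3) if tpsi is not None else '')
E
python3 -c "
from h import *
st(557.3,-92.5,126,12)"
```

```text
time: 2.35
position: [0.4647, 0.0679, 0.2229]
tool_rot: [0.12, 0.993, 0.0, 0.0]
ft_force: [0.8, 0.1, 0.3]
grip_width: 0.087
time: 2.75
position: [0.5576, -0.0931, 0.2228]
tool_rot: [0.12, 0.993, -0.0, 0.001]
ft_force: [0.9, 0.8, 0.2]
grip_width: 0.087
time: 3.55
position: [0.5564, -0.0908, 0.2226]
tool_rot: [0.631, 0.776, 0.0, 0.0]
ft_force: [-0.4, -0.6, 0.1]
grip_width: 0.0868
t 3.55 p [556.4 -90.8 222.6] psi 11.76 tilt [ 2.e-04 -1.e-04 -1.e+00] q6 -0.565 F [-0.4 -0.6  0.1] M [-0.145  0.05  -0.017] w 86.82 tq6 -0.922
  d tool mm [-1.9  0.5 96.6] az -0.004
```

```bash
python3 -m inch '[{"ax":0,"ay":0,"az":0,"dx":-1.5,"dy":0.5,"dz":20,"gripper":100},{"ax":0,"ay":0,"az":0,"dx":0,"dy":0,"dz":30,"gripper":100},{"ax":0,"ay":0,"az":0,"dx":0,"dy":0,"dz":30,"gripper":100},{"ax":0,"ay":0,"az":0,"dx":0,"dy":0,"dz":15,"gripper":100},{"ax":0,"ay":0,"az":0,"dx":0,"dy":0,"dz":0,"gripper":100}]'
python3 - <<'E'
from h import *
st(557.3,-92.5,126,12)
for n in("scene","top"):
    c=cam(n); save(c,n+"1")
a=cv2.resize(cv2.imread("pics/scene1.png")[120:240,300:440],(700,600),interpolation=cv2.INTER_CUBIC);cv2.imwrite("pics/s1z.png",a)
st(557.3,-92.5,126,12)
E
```

```text
time: 4.05
position: [0.5555, -0.0915, 0.1253]
tool_rot: [0.629, 0.778, -0.001, -0.003]
ft_force: [-1.0, -0.5, 0.0]
grip_width: 0.0873
t 4.05 p [555.5 -91.5 125.3] psi 12.08 tilt [-0.005   0.0019 -1.    ] q6 -0.573 F [-1.  -0.5  0. ] M [-0.111  0.029 -0.02 ] w 87.34 tq6 0.001
  d tool mm [-1.3  1.6 -0.7] az 0.001
t 4.15 p [557.5 -92.3 127.8] psi 12.09 tilt [ 3.e-04 -1.e-04 -1.e+00] q6 -0.573 F [0.2 0.1 0.4] M [-0.066  0.036  0.073] w 86.73 tq6 -0.001
  d tool mm [-0.2 -0.2  1.8] az 0.002
```

View pics/s1z.png

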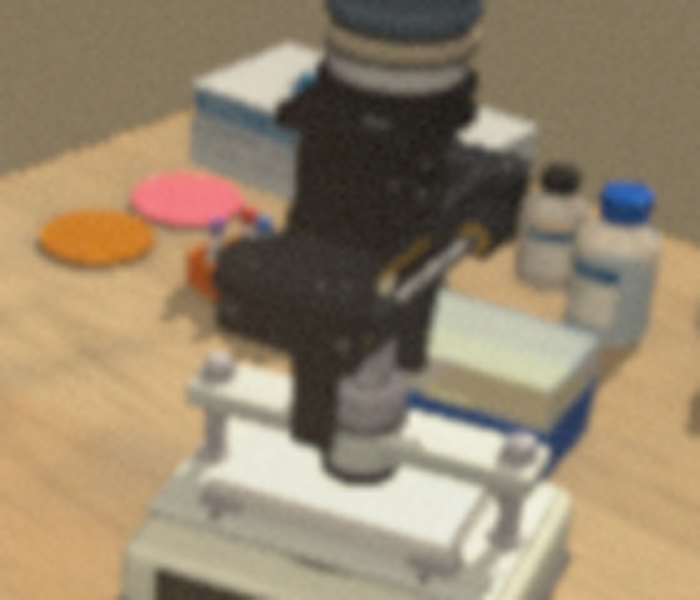

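The fingers straddle the nut clear of everything. I'll close gently.

```bash
python3 -m inch '[{"ax":0,"ay":0,"az":0,"dx":0,"dy":0,"dz":1,"gripper":48},{"ax":0,"ay":0,"az":0,"dx":0,"dy":0,"dz":0,"gripper":48},{"ax":0,"ay":0,"az":0,"dx":0,"dy":0,"dz":0,"gripper":48},{"ax":0,"ay":0,"az":0,"dx":0,"dy":0,"dz":0,"gripper":48}]' 5;python3 -c "
from h import *
st(557.3,-92.5,126,12)"; python3 -m inch '[{"ax":0,"ay":0,"az":0,"dx":0,"dy":0,"dz":0,"gripper":0},{"ax":0,"ay":0,"az":0,"dx":0,"dy":0,"dz":0,"gripper":0},{"ax":0,"ay":0,"az":0,"dx":0,"dy":0,"dz":0,"gripper":0},{"ax":0,"ay":0,"az":0,"dx":0,"dy":0,"dz":0,"gripper":0}]' 8;python3 -c "
from h import *
st(557.3,-92.5,126,12)"
```

```text
time: 4.55
position: [0.5574, -0.0922, 0.1272]
tool_rot: [0.629, 0.778, 0.0, 0.001]
ft_force: [-0.0, 0.1, -0.1]
grip_width: 0.063
t 4.55 p [557.4 -92.2 127.2] psi 12.09 tilt [ 1.1e-03 -4.0e-04 -1.0e+00] q6 -0.573 F [-0.   0.1 -0.1] M [-0.104  0.071  0.005] w 63.03 tq6 0.0
  d tool mm [-0.3 -0.2  1.2] az 0.002
time: 4.95
position: [0.557, -0.0921, 0.1266]
tool_rot: [0.629, 0.778, -0.0, -0.0]
ft_force: [-0.2, -1.2, 0.8]
grip_width: 0.038
t 4.95 p [557.  -92.1 126.6] psi 12.08 tilt [-3.e-04  0.e+00 -1.e+00] q6 -0.572 F [-0.2 -1.2  0.8] M [-0.043  0.093 -0.049] w 38.0 tq6 -0.065
  d tool mm [-0.4  0.2  0.6] az 0.001
```

```bash
python3 -m inch '[{"ax":0,"ay":0,"az":0,"dx":0,"dy":0,"dz":0,"gripper":0},{"ax":0,"ay":0,"az":0,"dx":0,"dy":0,"dz":0,"gripper":0}]' 60;python3 -c "
from h import *
st(557.3,-92.5,126,12)"; python3 -m inch '[{"ax":0,"ay":0,"az":-0.05,"dx":0,"dy":0,"dz":0,"gripper":0},{"ax":0,"ay":0,"az":-0.05,"dx":0,"dy":0,"dz":0,"gripper":0}]';python3 -c "
from h import *
st(557.3,-92.5,126,12)"
```

```text
time: 5.15
position: [0.5571, -0.0921, 0.1266]
tool_rot: [0.629, 0.778, -0.0, -0.0]
ft_force: [-0.1, -0.7, 1.2]
grip_width: 0.0376
t 5.15 p [557.1 -92.1 126.6] psi 12.07 tilt [-2.e-04  1.e-04 -1.e+00] q6 -0.573 F [-0.1 -0.7  1.2] M [-0.07   0.163 -0.109] w 37.58 tq6 -0.112
  d tool mm [-0.4  0.2  0.6] az 0.001
time: 5.35
position: [0.5569, -0.0921, 0.1266]
tool_rot: [0.589, 0.808, 0.0, -0.0]
ft_force: [-1.2, 0.3, 1.2]
grip_width: 0.0374
t 5.35 p [556.9 -92.1 126.6] psi 17.8 tilt [-3.e-04  5.e-04 -1.e+00] q6 -0.673 F [-1.2  0.3  1.2] M [-0.178  0.239 -0.533] w 37.38 tq6 -0.222
  d tool mm [-0.5  0.2  0.6] az 0.101
```

```bash
for i in 1 2; do :; done; python3 -m inch '[{"ax":0,"ay":0,"az":-0.08,"dx":0,"dy":0,"dz":0,"gripper":0},{"ax":0,"ay":0,"az":-0.07,"dx":0,"dy":0,"dz":0,"gripper":0}]' >/dev/null;python3 -c "
from h import *
st(557.3,-92.5,126,12)"; python3 -m inch '[{"ax":0,"ay":0,"az":-0.08,"dx":0,"dy":0,"dz":0,"gripper":0},{"ax":0,"ay":0,"az":-0.07,"dx":0,"dy":0,"dz":0,"gripper":0}]'>/dev/null;python3 -c "
from h import *
st(557.3,-92.5,126,12)"; python3 -m inch '[{"ax":0,"ay":0,"az":-0.08,"dx":0,"dy":0,"dz":0,"gripper":0},{"ax":0,"ay":0,"az":-0.07,"dx":0,"dy":0,"dz":-0.1,"gripper":0}]'>/dev/null;python3 -c "
from h import *
st(557.3,-92.5,126,12)"
```

```text
t 5.55 p [556.7 -92.2 126.6] psi 26.48 tilt [-7.e-04  4.e-04 -1.e+00] q6 -0.824 F [-2.3 -1.1  2.4] M [-0.205  0.237 -0.444] w 37.75 tq6 -0.02
  d tool mm [-0.5  0.4  0.6] az 0.253
t 5.75 p [556.5 -92.3 126.7] psi 35.11 tilt [-1.2e-03  1.0e-04 -1.0e+00] q6 -0.975 F [-3.  -1.6  3.8] M [-0.263  0.312 -0.35 ] w 37.26 tq6 0.081
  d tool mm [-0.6  0.5  0.7] az 0.403
t 5.95 p [556.4 -92.4 126.7] psi 43.75 tilt [-1.5e-03 -3.0e-04 -1.0e+00] q6 -1.125 F [-3.  -1.5  1.6] M [-0.319  0.302 -0.221] w 37.43 tq6 0.201
  d tool mm [-0.7  0.6  0.7] az 0.554
```

```bash
python3 -m inch '[{"ax":0,"ay":0,"az":-0.08,"dx":0,"dy":0,"dz":0,"gripper":0},{"ax":0,"ay":0,"az":-0.07,"dx":0,"dy":0,"dz":0,"gripper":0}]' >/dev/null;python3 -c "
from h import *
st(557.3,-92.5,126,12)"; python3 -m inch '[{"ax":0,"ay":0,"az":-0.08,"dx":0,"dy":0,"dz":0,"gripper":0},{"ax":0,"ay":0,"az":-0.07,"dx":0,"dy":0,"dz":0,"gripper":0}]'>/dev/null;python3 -c "
from h import *
st(557.3,-92.5,126,12)"; python3 -m inch '[{"ax":0,"ay":0,"az":-0.08,"dx":0,"dy":0,"dz":-0.1,"gripper":0},{"ax":0,"ay":0,"az":-0.07,"dx":0,"dy":0,"dz":-0.1,"gripper":0}]'>/dev/null;python3 -c "
from h import *
st(557.3,-92.5,126,12)"
```

```text
t 6.15 p [556.2 -92.6 126.7] psi 52.38 tilt [-1.9e-03 -6.0e-04 -1.0e+00] q6 -1.276 F [-3.  -1.   3.3] M [-0.326  0.35  -0.122] w 37.01 tq6 0.314
  d tool mm [-0.8  0.7  0.7] az 0.705
t 6.35 p [556.2 -92.7 126.9] psi 61.0 tilt [-0.0021 -0.001  -1.    ] q6 -1.426 F [-2.2 -2.8  3.7] M [-0.442  0.504 -0.103] w 37.41 tq6 0.344
  d tool mm [-0.9  0.8  0.9] az 0.855
t 6.55 p [556.1 -92.9 127. ] psi 69.6 tilt [-0.0023 -0.0013 -1.    ] q6 -1.576 F [-2.6 -3.2  2.5] M [-0.574  0.483 -0.101] w 37.42 tq6 0.34
  d tool mm [-1.   0.8  1. ] az 1.005
```

```bash
python3 -m inch '[{"ax":0,"ay":0,"az":-0.1,"dx":0,"dy":0,"dz":-0.1,"gripper":0},{"ax":0,"ay":0,"az":-0.1,"dx":0,"dy":0,"dz":-0.1,"gripper":0},{"ax":0,"ay":0,"az":0,"dx":0,"dy":0,"dz":0,"gripper":0}]' >/dev/null;python3 -c "
from h import *
st(557.3,-92.5,126,12)"; python3 -m inch '[{"ax":0,"ay":0,"az":0,"dx":0,"dy":0,"dz":0,"gripper":70},{"ax":0,"ay":0,"az":0,"dx":0,"dy":0,"dz":0,"gripper":70},{"ax":0,"ay":0,"az":0,"dx":0,"dy":0,"dz":0,"gripper":70},{"ax":0,"ay":0,"az":0,"dx":0,"dy":0,"dz":0,"gripper":70},{"ax":0,"ay":0,"az":0,"dx":0,"dy":0,"dz":0,"gripper":70}]';python3 -c "
from h import *
st(557.3,-92.5,126,12)"
```

```text
t 6.85 p [556.  -93.2 127.2] psi 80.95 tilt [-0.0025 -0.0018 -1.    ] q6 -1.774 F [-3.7 -3.9  3.1] M [-0.663  0.581  0.028] w 37.68 tq6 -0.335
  d tool mm [-1.2  0.9  1.2] az 1.203
time: 7.35
position: [0.5573, -0.092, 0.127]
tool_rot: [0.08, 0.997, 0.0, 0.0]
ft_force: [-0.5, 0.2, 0.1]
grip_width: 0.0599
t 7.35 p [557.3 -92.  127. ] psi 80.84 tilt [ 1.e-04  1.e-04 -1.e+00] q6 -1.773 F [-0.5  0.2  0.1] M [0.042 0.044 0.021] w 59.86 tq6 0.001
  d tool mm [-0.1 -0.5  1. ] az 1.202
```

The nut went slack after about 0.72 rad and is now about 0.45 rad beyond that. Next I'll lift to the screw head and turn to ψ≈-1°.

```bash
python3 -m inch '[{"ax":0,"ay":0,"az":0,"dx":0.9,"dy":-1.2,"dz":-11,"gripper":75},{"ax":0,"ay":0,"az":0.05,"dx":0,"dy":0,"dz":-11,"gripper":75},{"ax":0,"ay":0,"az":0.14,"dx":0,"dy":0,"dz":0,"gripper":75},{"ax":0,"ay":0,"az":0.14,"dx":0,"dy":0,"dz":0,"gripper":75},{"ax":0,"ay":0,"az":0.14,"dx":0,"dy":0,"dz":0,"gripper":75},{"ax":0,"ay":0,"az":0.14,"dx":0,"dy":0,"dz":0,"gripper":75},{"ax":0,"ay":0,"az":0.14,"dx":0,"dy":0,"dz":0,"gripper":75},{"ax":0,"ay":0,"az":0.14,"dx":0,"dy":0,"dz":0,"gripper":75}]' >/dev/null
python3 -m inch '[{"ax":0,"ay":0,"az":0.14,"dx":0,"dy":0,"dz":0,"gripper":50},{"ax":0,"ay":0,"az":0.14,"dx":0,"dy":0,"dz":0,"gripper":40},{"ax":0,"ay":0,"az":0.14,"dx":0,"dy":0,"dz":0,"gripper":30},{"ax":0,"ay":0,"az":0.12,"dx":0,"dy":0,"dz":0,"gripper":25},{"ax":0,"ay":0,"az":0,"dx":0,"dy":0,"dz":0,"gripper":25},{"ax":0,"ay":0,"az":0,"dx":0,"dy":0,"dz":0,"gripper":25}]' 5;python3 - <<'E'
from h import *
st(556.2,-93.1,149.5,-1)
S=[cam("top") for _ in range(2)]; c=S[0]; save(c,"top2")
a=cv2.resize(cv2.convertScaleAbs(cv2.imread("pics/top2.png")[130:195,320:400],alpha=1.6),(738,600),interpolation=cv2.INTER_CUBIC);cv2.imwrite("pics/t2z.png",a)
c=cam("scene");save(c,"scene2")
a=cv2.resize(cv2.convertScaleAbs(cv2.imread("pics/scene2.png")[155:225,335:415],alpha=1.3),(686,600),interpolation=cv2.INTER_CUBIC);cv2.imwrite("pics/s2z.png",a)
E
```

```text
time: 8.75
position: [0.5562, -0.0933, 0.1496]
tool_rot: [0.713, 0.701, 0.0, 0.0]
ft_force: [0.9, -0.2, -0.4]
grip_width: 0.0262
t 8.75 p [556.2 -93.3 149.6] psi -0.94 tilt [ 7.e-04 -3.e-04 -1.e+00] q6 -0.348 F [ 0.9 -0.2 -0.4] M [-0.072  0.011 -0.04 ] w 26.23 tq6 0.024
  d tool mm [ 0.2 -0.   0.1] az 0.001
```

View pics/s2z.png

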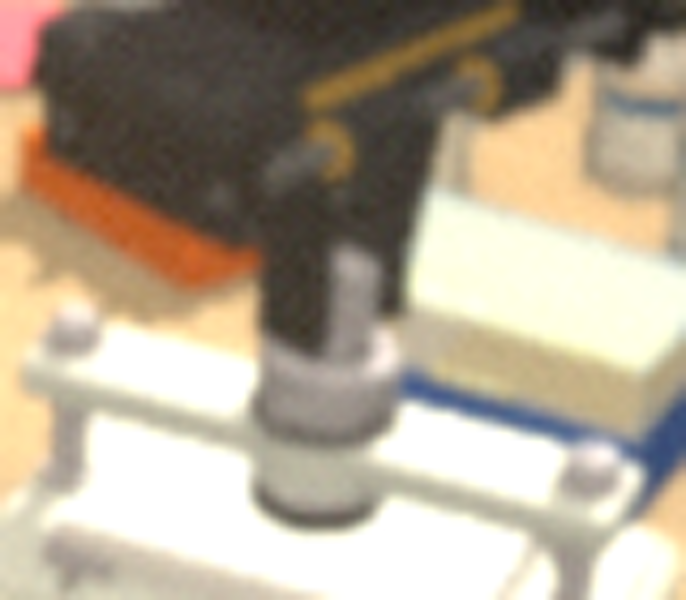

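The head sits between the jaws, at about (355,300) in the crop. Closing.

```bash
python3 -m inch '[{"ax":0,"ay":0,"az":0,"dx":0,"dy":0,"dz":0,"gripper":0},{"ax":0,"ay":0,"az":0,"dx":0,"dy":0,"dz":0,"gripper":0},{"ax":0,"ay":0,"az":0,"dx":0,"dy":0,"dz":0,"gripper":0},{"ax":0,"ay":0,"az":0,"dx":0,"dy":0,"dz":0,"gripper":0}]' 8 >/dev/null;python3 -c "
from h import *
st(556.2,-93.1,149.5,-1)"; python3 -m inch '[{"ax":0,"ay":0,"az":0,"dx":0,"dy":0,"dz":0,"gripper":0},{"ax":0,"ay":0,"az":0,"dx":0,"dy":0,"dz":0,"gripper":0},{"ax":0,"ay":0,"az":0,"dx":0,"dy":0,"dz":0,"gripper":0}]' 20 >/dev/null;python3 -c "
from h import *
st(556.2,-93.1,149.5,-1)"
```

```text
t 9.3 p [557.2 -93.4 149.7] psi -1.08 tilt [ 2.6e-03 -6.0e-04 -1.0e+00] q6 -0.345 F [2.7 0.6 3. ] M [ 0.015 -0.303 -0.014] w 10.72 tq6 0.006
  d tool mm [ 0.3 -1.   0.2] az -0.001
t 9.6 p [557.1 -93.4 149.6] psi -1.09 tilt [ 2.6e-03 -6.0e-04 -1.0e+00] q6 -0.345 F [2.6 0.9 6. ] M [ 0.047 -0.58  -0.059] w 10.88 tq6 -0.003
  d tool mm [ 0.2 -0.9  0.1] az -0.002
```

```bash
python3 -m inch '[{"ax":0,"ay":0,"az":0,"dx":-0.2,"dy":1,"dz":0,"gripper":0},{"ax":0,"ay":0,"az":0,"dx":0,"dy":0,"dz":0,"gripper":0}]' >/dev/null;python3 -c "
from h import *
st()"; python3 -m inch '[{"ax":0,"ay":0,"az":0.06,"dx":0,"dy":0,"dz":0.06,"gripper":0},{"ax":0,"ay":0,"az":0.06,"dx":0,"dy":0,"dz":0.06,"gripper":0}]' >/dev/null;python3 -c "
from h import *
st()"; python3 -m inch '[{"ax":0,"ay":0,"az":0.06,"dx":0,"dy":0,"dz":0.06,"gripper":0},{"ax":0,"ay":0,"az":0.06,"dx":0,"dy":0,"dz":0.06,"gripper":0}]' >/dev/null;python3 -c "
from h import *
st()"; python3 -m inch '[{"ax":0,"ay":0,"az":0.06,"dx":0,"dy":0,"dz":0.06,"gripper":0},{"ax":0,"ay":0,"az":0.06,"dx":0,"dy":0,"dz":0.06,"gripper":0}]' >/dev/null;python3 -c "
from h import *
st()"
```

```text
t 9.8 p [557.3 -93.4 149.7] psi -1.08 tilt [ 6.e-04 -2.e-04 -1.e+00] q6 -0.345 F [1.6 1.8 6.3] M [ 0.078 -0.261 -0.038] w 10.64 tq6 -0.007
t 10.0 p [557.3 -93.4 149.5] psi -8.09 tilt [ 6.e-04 -2.e-04 -1.e+00] q6 -0.223 F [2.2 0.2 6.9] M [ 0.004 -0.241  0.018] w 10.86 tq6 -0.375
t 10.2 p [557.2 -93.4 149.4] psi -14.97 tilt [ 6.e-04 -2.e-04 -1.e+00] q6 -0.103 F [1.2 0.  6.4] M [ 0.061 -0.227  0.005] w 10.93 tq6 -0.368
t 10.4 p [557.3 -93.4 149.3] psi -21.84 tilt [ 8.e-04 -3.e-04 -1.e+00] q6 0.017 F [2.7 0.3 6.6] M [ 0.028 -0.24   0.052] w 10.6 tq6 -0.368
```

tq6 is a quiet torque signal, with a free baseline of -0.368. I'll continue turning.

```bash
python3 -m inch '[{"ax":0,"ay":0,"az":0.06,"dx":0,"dy":0,"dz":0.06,"gripper":0},{"ax":0,"ay":0,"az":0.06,"dx":0,"dy":0,"dz":0.06,"gripper":0}]' >/dev/null;python3 -c "
from h import *
st()"; python3 -m inch '[{"ax":0,"ay":0,"az":0.06,"dx":0,"dy":0,"dz":0.06,"gripper":0},{"ax":0,"ay":0,"az":0.06,"dx":0,"dy":0,"dz":0.06,"gripper":0}]' >/dev/null;python3 -c "
from h import *
st()"; python3 -m inch '[{"ax":0,"ay":0,"az":0.06,"dx":0,"dy":0,"dz":0.06,"gripper":0},{"ax":0,"ay":0,"az":0.06,"dx":0,"dy":0,"dz":0.06,"gripper":0}]' >/dev/null;python3 -c "
from h import *
st()"
```

```text
t 10.6 p [557.3 -93.4 149.2] psi -28.72 tilt [ 7.e-04 -2.e-04 -1.e+00] q6 0.137 F [1.2 1.  6.7] M [ 0.007 -0.249  0.084] w 11.32 tq6 -0.368
t 10.8 p [557.3 -93.4 149.1] psi -35.6 tilt [ 8.e-04 -3.e-04 -1.e+00] q6 0.257 F [1.4 1.4 7. ] M [ 0.003 -0.282 -0.003] w 10.89 tq6 -0.36
t 11.0 p [557.3 -93.4 149. ] psi -42.47 tilt [ 8.e-04 -4.e-04 -1.e+00] q6 0.377 F [2.3 0.7 6.6] M [ 0.052 -0.213  0.083] w 10.46 tq6 -0.337
```

```bash
python3 -m inch '[{"ax":0,"ay":0,"az":0.06,"dx":0,"dy":0,"dz":0.06,"gripper":0},{"ax":0,"ay":0,"az":0.06,"dx":0,"dy":0,"dz":0.06,"gripper":0}]' >/dev/null;python3 -c "
from h import *
st()"
```

```text
t 11.2 p [557.4 -93.4 148.9] psi -49.33 tilt [ 9.e-04 -4.e-04 -1.e+00] q6 0.497 F [1.7 1.2 6.3] M [ 0.018 -0.172  0.09 ] w 11.03 tq6 -0.32
```

```bash
python3 -m inch '[{"ax":0,"ay":0,"az":0.06,"dx":0,"dy":0,"dz":0.06,"gripper":0},{"ax":0,"ay":0,"az":0.06,"dx":0,"dy":0,"dz":0.06,"gripper":0}]' >/dev/null;python3 -c "
from h import *
st()"
```

```text
t 11.4 p [557.4 -93.5 148.8] psi -56.2 tilt [ 9.e-04 -4.e-04 -1.e+00] q6 0.617 F [0.5 1.3 8. ] M [-0.089 -0.16   0.109] w 10.8 tq6 -0.304
```

That is about 0.4 rad past touch, and torque is +0.064 over the free value, so 7–10 N. I'll release and go to the nut using the flats at ψ=-39°.

```bash
python3 -m inch '[{"ax":0,"ay":0,"az":0,"dx":0,"dy":0,"dz":0,"gripper":25},{"ax":0,"ay":0,"az":0,"dx":0,"dy":0,"dz":0,"gripper":75},{"ax":0,"ay":0,"az":-0.10,"dx":0,"dy":0,"dz":0,"gripper":75},{"ax":0,"ay":0,"az":-0.10,"dx":0,"dy":0,"dz":0,"gripper":75},{"ax":0,"ay":0,"az":-0.10,"dx":0,"dy":0,"dz":0,"gripper":75},{"ax":0,"ay":0,"az":0,"dx":0,"dy":0,"dz":0,"gripper":75},{"ax":0,"ay":0,"az":0,"dx":0,"dy":0,"dz":0,"gripper":75},{"ax":0,"ay":0,"az":0,"dx":0,"dy":0,"dz":0,"gripper":75}]';python3 - <<'E'
from h import *
st(557.0,-93.4,126.8,-39)
c=cam("scene");save(c,"scene3")
a=cv2.resize(cv2.convertScaleAbs(cv2.imread("pics/scene3.png")[155:225,335:415],alpha=1.3),(686,600),interpolation=cv2.INTER_CUBIC);cv2.imwrite("pics/s3z.png",a)
E
```

```text
time: 12.2
position: [0.5563, -0.0932, 0.1476]
tool_rot: [0.903, 0.431, -0.001, -0.001]
ft_force: [0.2, -1.0, -0.3]
grip_width: 0.0625
t 12.2 p [556.3 -93.2 147.6] psi -38.98 tilt [-1.9e-03  4.0e-04 -1.0e+00] q6 0.317 F [ 0.2 -1.  -0.3] M [-0.132  0.093 -0.039] w 62.54 tq6 0.007
  d tool mm [ 0.3  0.7 20.8] az 0.0
```

View pics/s3z.png

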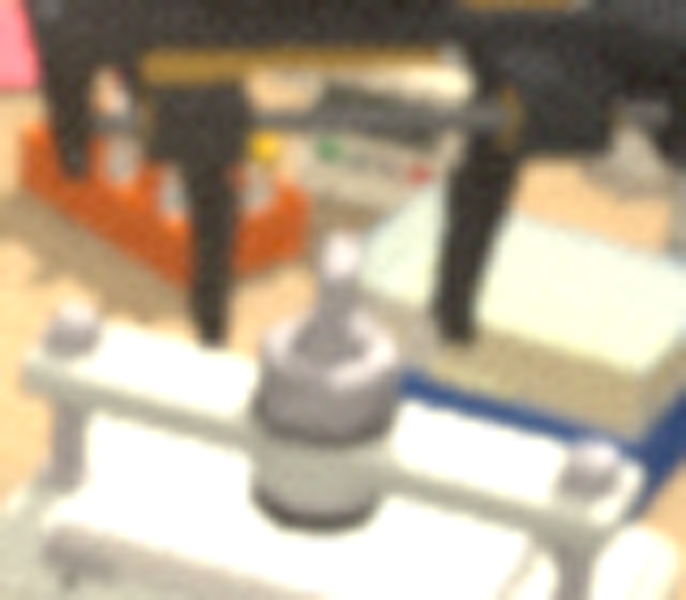

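The jaws stand clear either side of the head. I'll descend and close lightly on the nut.

```bash
python3 -m inch '[{"ax":0,"ay":0,"az":0,"dx":0.2,"dy":0.5,"dz":10,"gripper":75},{"ax":0,"ay":0,"az":0,"dx":0,"dy":0,"dz":10,"gripper":75},{"ax":0,"ay":0,"az":0,"dx":0,"dy":0,"dz":0,"gripper":55},{"ax":0,"ay":0,"az":0,"dx":0,"dy":0,"dz":0,"gripper":48}]' >/dev/null;python3 -c "
from h import *
st(557.0,-93.4,126.8,-39)";python3 -m inch '[{"ax":0,"ay":0,"az":0,"dx":0,"dy":0,"dz":0,"gripper":0},{"ax":0,"ay":0,"az":0,"dx":0,"dy":0,"dz":0,"gripper":0},{"ax":0,"ay":0,"az":0,"dx":0,"dy":0,"dz":0,"gripper":0},{"ax":0,"ay":0,"az":0,"dx":0,"dy":0,"dz":0,"gripper":0}]' 8 >/dev/null;python3 -c "
from h import *
st(557.0,-93.4,126.8,-39)"
```

```text
t 12.65 p [557.1 -93.4 127.3] psi -38.91 tilt [-1.7e-03  6.0e-04 -1.0e+00] q6 0.315 F [-0.9  0.1  0.1] M [-0.177  0.086 -0.038] w 56.0 tq6 0.0
  d tool mm [-0.1 -0.   0.5] az 0.002
t 13.05 p [557.5 -93.4 128.3] psi -38.9 tilt [-1.e-04  2.e-04 -1.e+00] q6 0.315 F [-0.1  1.   0.4] M [0.037 0.211 0.008] w 37.86 tq6 -0.019
  d tool mm [-0.3 -0.3  1.5] az 0.002
```

```bash
python3 -m inch '[{"ax":0,"ay":0,"az":0,"dx":0,"dy":0,"dz":0,"gripper":0},{"ax":0,"ay":0,"az":0,"dx":0,"dy":0,"dz":0,"gripper":0}]' 60 >/dev/null;python3 -c "
from h import *
st()";python3 -m inch '[{"ax":0,"ay":0,"az":0.06,"dx":0,"dy":0,"dz":0.06,"gripper":0},{"ax":0,"ay":0,"az":0.06,"dx":0,"dy":0,"dz":0.06,"gripper":0}]' >/dev/null;python3 -c "
from h import *
st()";python3 -m inch '[{"ax":0,"ay":0,"az":0.06,"dx":0,"dy":0,"dz":0.06,"gripper":0},{"ax":0,"ay":0,"az":0.06,"dx":0,"dy":0,"dz":0.06,"gripper":0}]' >/dev/null;python3 -c "
from h import *
st()";python3 -m inch '[{"ax":0,"ay":0,"az":0.06,"dx":0,"dy":0,"dz":0.06,"gripper":0},{"ax":0,"ay":0,"az":0.06,"dx":0,"dy":0,"dz":0.06,"gripper":0}]' >/dev/null;python3 -c "
from h import *
st()"
```

```text
t 13.25 p [557.5 -93.4 128.3] psi -38.91 tilt [-1.e-04  2.e-04 -1.e+00] q6 0.315 F [-1.7  1.   1.3] M [ 0.104  0.306 -0.049] w 37.47 tq6 -0.022
t 13.45 p [557.5 -93.4 128.2] psi -45.91 tilt [-0.  0. -1.] q6 0.438 F [-1.3  0.7  1.6] M [0.096 0.296 0.051] w 37.43 tq6 -0.377
t 13.65 p [557.5 -93.5 128.1] psi -52.78 tilt [-0.  0. -1.] q6 0.558 F [-0.6  0.5  3.3] M [0.11  0.32  0.024] w 37.47 tq6 -0.369
t 13.85 p [557.5 -93.4 128. ] psi -59.66 tilt [-0.  0. -1.] q6 0.678 F [-0.8  0.9  2.6] M [0.089 0.297 0.028] w 37.41 tq6 -0.369
```

```bash
python3 -m inch '[{"ax":0,"ay":0,"az":0.06,"dx":0,"dy":0,"dz":0.06,"gripper":0},{"ax":0,"ay":0,"az":0.06,"dx":0,"dy":0,"dz":0.04,"gripper":0}]' >/dev/null;python3 -c "
from h import *
st()";python3 -m inch '[{"ax":0,"ay":0,"az":0.06,"dx":0,"dy":0,"dz":0,"gripper":0},{"ax":0,"ay":0,"az":0.06,"dx":0,"dy":0,"dz":0,"gripper":0}]' >/dev/null;python3 -c "
from h import *
st()";python3 -m inch '[{"ax":0,"ay":0,"az":0.06,"dx":0,"dy":0,"dz":0,"gripper":0},{"ax":0,"ay":0,"az":0.06,"dx":0,"dy":0,"dz":0,"gripper":0}]' >/dev/null;python3 -c "
from h import *
st()"
```

```text
t 14.05 p [557.5 -93.5 127.9] psi -66.53 tilt [-0.e+00 -1.e-04 -1.e+00] q6 0.797 F [-1.9  0.3  3.3] M [0.106 0.351 0.141] w 37.16 tq6 -0.327
t 14.25 p [557.5 -93.5 127.9] psi -73.36 tilt [-0.e+00 -2.e-04 -1.e+00] q6 0.917 F [-1.8  0.9  2.2] M [0.084 0.349 0.22 ] w 37.39 tq6 -0.144
t 14.45 p [557.5 -93.5 127.9] psi -80.19 tilt [-1.e-04 -5.e-04 -1.e+00] q6 1.036 F [-0.8  1.5  2.1] M [0.092 0.355 0.42 ] w 37.23 tq6 0.024
```

```bash
python3 -m inch '[{"ax":0,"ay":0,"az":0.06,"dx":0,"dy":0,"dz":0,"gripper":0}]' >/dev/null;python3 -c "
from h import *
st()"; python3 -m inch '[{"ax":0,"ay":0,"az":0,"dx":0,"dy":0,"dz":0,"gripper":0}]' >/dev/null;python3 -c "
from h import *
st()"
```

```text
t 14.55 p [557.5 -93.5 127.8] psi -83.6 tilt [-2.e-04 -6.e-04 -1.e+00] q6 1.096 F [-1.3  1.2  2.2] M [0.07  0.299 0.537] w 37.35 tq6 0.105
t 14.65 p [557.5 -93.5 127.9] psi -83.53 tilt [-0.e+00 -4.e-04 -1.e+00] q6 1.095 F [-0.8  0.6  4.2] M [0.036 0.317 0.134] w 37.48 tq6 0.328
```

About 0.50–0.53 N m reached. I'll release, lift away and look.

```bash
python3 -m inch '[{"ax":0,"ay":0,"az":0,"dx":0,"dy":0,"dz":0,"gripper":80},{"ax":0,"ay":0,"az":0,"dx":0,"dy":0,"dz":0,"gripper":80},{"ax":0,"ay":0,"az":0,"dx":0,"dy":0,"dz":0,"gripper":80},{"ax":0,"ay":0,"az":0,"dx":0,"dy":0,"dz":0,"gripper":80},{"ax":0,"ay":0,"az":0,"dx":0,"dy":0,"dz":-15,"gripper":80},{"ax":0,"ay":0,"az":0,"dx":0,"dy":0,"dz":-30,"gripper":80},{"ax":0,"ay":0,"az":0,"dx":0,"dy":0,"dz":-30,"gripper":80},{"ax":0,"ay":0,"az":0,"dx":0,"dy":0,"dz":-30,"gripper":80}]'; python3 -m inch '[{"ax":0,"ay":0,"az":0,"dx":20,"dy":0,"dz":0,"gripper":80},{"ax":0,"ay":0,"az":0,"dx":40,"dy":0,"dz":0,"gripper":80},{"ax":0,"ay":0,"az":0,"dx":40,"dy":0,"dz":0,"gripper":80},{"ax":0,"ay":0,"az":0,"dx":20,"dy":0,"dz":0,"gripper":80}]'; python3 - <<'E'
from h import *
st()
for n in("scene","top"): c=cam(n); save(c,n+"4"); 
a=cv2.imread("pics/scene4.png")[175:265,315:425];cv2.imwrite("pics/s4z.png",cv2.resize(a,(733,600),interpolation=cv2.INTER_CUBIC))
a=cv2.imread("pics/top4.png")[120:215,300:410];cv2.imwrite("pics/t4z.png",cv2.resize(cv2.convertScaleAbs(a,alpha=1.4),(695,600),interpolation=cv2.INTER_CUBIC))
E
```

```text
time: 15.45
position: [0.5574, -0.0935, 0.2335]
tool_rot: [0.998, 0.056, -0.0, -0.0]
ft_force: [-0.2, -0.1, -0.0]
grip_width: 0.069
time: 15.85
position: [0.6798, -0.08, 0.2327]
tool_rot: [0.998, 0.056, 0.001, 0.0]
ft_force: [-0.3, -0.2, 0.5]
grip_width: 0.0695
t 15.85 p [679.8 -80.  232.7] psi -83.56 tilt [ 2.9e-03 -4.0e-04 -1.0e+00] q6 1.178 F [-0.3 -0.2  0.5] M [-0.056  0.171 -0.033] w 69.52 tq6 -0.034
```

View pics/s4z.png

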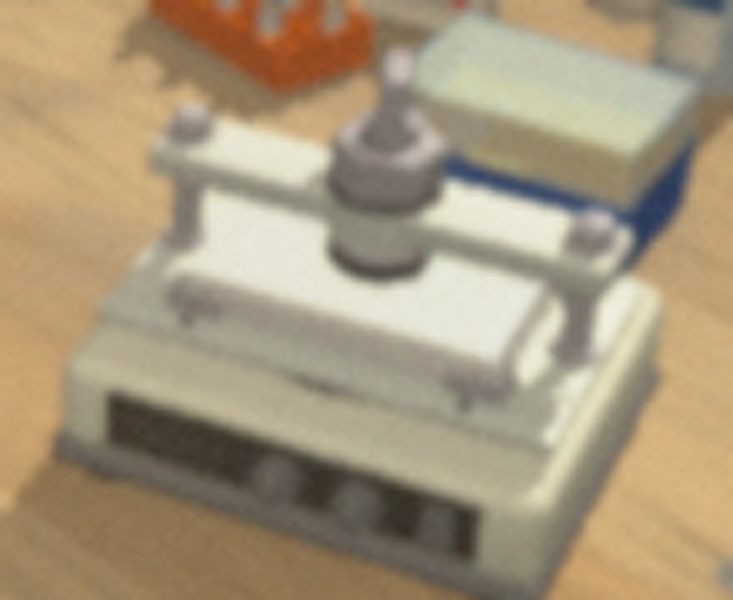

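View pics/top4.png

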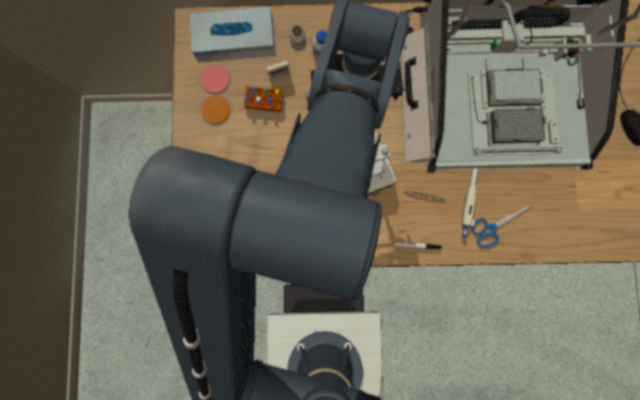

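The shaker, plate and bystanders look undisturbed; the tweezers (425,197) and marker (417,245) are where they were, and the head is edge-on at about (398,65) in the crop. I'll check that the screw didn't turn with the nut.

```bash
python3 - <<'E'
from h import *
a=cv2.imread("pics/scene3.png")[170:215,350:395];b=cv2.imread("pics/scene4.png")[170:215,350:395]
cv2.imwrite("pics/cmp.png",cv2.resize(np.hstack([a,b]),(800,400),interpolation=cv2.INTER_CUBIC))
cs=[cam("scene") for _ in range(6)];c=cs[0];D=np.stack([k["depth"] for k in cs]);D[D==0]=np.nan;c["depth"]=np.nan_to_num(np.nanmedian(D,0))
P=cloud(c);z=P[:,:,2];k=np.zeros((400,640),bool);k[172:205,355:390]=1
h=k&(z>.152)&(z<.18)&(np.hypot(P[:,:,0]-.557,P[:,:,1]+.093)<.03)
for y in range(178,204): print(y,[(x,*(P[y,x]*1000).round().astype(int)) for x in range(355,392) if h[y,x]])
E
```

```text
178 []
179 []
180 []
181 []
182 [(373, np.int64(565), np.int64(-85), np.int64(174)), (374, np.int64(565), np.int64(-88), np.int64(175)), (375, np.int64(566), np.int64(-90), np.int64(176)), (376, np.int64(569), np.int64(-91), np.int64(175))]
183 [(373, np.int64(560), np.int64(-88), np.int64(174)), (374, np.int64(560), np.int64(-91), np.int64(175)), (375, np.int64(563), np.int64(-93), np.int64(175)), (376, np.int64(567), np.int64(-93), np.int64(174))]
184 [(373, np.int64(557), np.int64(-91), np.int64(174)), (374, np.int64(558), np.int64(-94), np.int64(175)), (375, np.int64(558), np.int64(-96), np.int64(175)), (376, np.int64(562), np.int64(-97), np.int64(175))]
185 [(372, np.int64(553), np.int64(-92), np.int64(173)), (373, np.int64(552), np.int64(-96), np.int64(175)), (374, np.int64(554), np.int64(-97), np.int64(175)), (375, np.int64(555), np.int64(-99), np.int64(175)), (376, np.int64(559), np.int64(-99), np.int64(174))]
186 [(372, np.int64(547), np.int64(-96), np.int64(174)), (373, np.int64(549), np.int64(-98), np.int64(174)), (374, np.int64(549), np.int64(-101), np.int64(175)), (375, 
[... 1869 characters left out ...]
np.int64(552), np.int64(-104), np.int64(158)), (376, np.int64(562), np.int64(-100), np.int64(153)), (377, np.int64(564), np.int64(-101), np.int64(152))]
193 [(371, np.int64(549), np.int64(-94), np.int64(152)), (372, np.int64(548), np.int64(-98), np.int64(155)), (373, np.int64(548), np.int64(-101), np.int64(156)), (374, np.int64(550), np.int64(-102), np.int64(156)), (375, np.int64(551), np.int64(-105), np.int64(156)), (376, np.int64(558), np.int64(-103), np.int64(153)), (377, np.int64(561), np.int64(-104), np.int64(152))]
194 [(373, np.int64(549), np.int64(-100), np.int64(152)), (374, np.int64(551), np.int64(-102), np.int64(153))]
195 []
196 []
197 []
198 []
199 []
200 []
201 []
202 []
203 []
```

View pics/cmp.png

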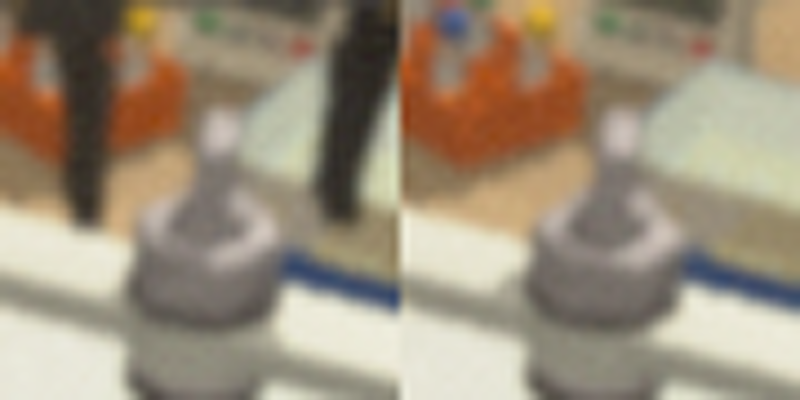

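The head looks the same in both crops, at (218,130) and (618,130). Its end face lies at -62±5° against -56° when released, so the screw held. The robot is clear, so I'm handing in.

```bash
python3 -c "
from h import *
st(); print(robot.hand_in())"
```

```text
t 16.25 p [675.6 -80.3 232.7] psi -83.62 tilt [-1.e-03  1.e-04 -1.e+00] q6 1.177 F [ 0.1 -0.2 -0.1] M [-0.058  0.213 -0.031] w 69.66 tq6 -0.001
the job is handed in; nothing more can be done
None
```

The plate is clamped again and the jam nut is tight. I handed the job in at 16.3 s with the gripper open and clear of everything.

- **Slackening:** the jam nut came slack after about 0.72 rad anticlockwise. I took it about 0.45 rad further before letting go.
- **Setting the screw:** the pad touched the lid after about 0.55 rad clockwise, where the turning torque began to rise. I stopped 0.4 rad past touch with the torque about 0.064 N m above the free-turning value. That works out to about 7 N by angle and 10 N by torque.
- **Tightening:** the nut seated at the same yaw as before. I tightened it until the joint-torque reading gave about 0.50 N m and the wrist moment about 0.53 N m.

**Last checks:**
- The screw head looked the same before and after tightening. Its end face measured -62 ± 5° against -56° when I let it go, so it may have followed the nut by up to about 0.1 rad, which is roughly 2 N more on the pad.
- The tweezers and marker had not moved. The arm hid the spare plate in the last top view, so I did not check it again.
- The wrist moment fell to 0.13 N m while the joint torque read 0.33 once the arm stopped turning. I put this down to joint friction.
- I could not measure the pad force or the washer load directly; both are inferred from torque and angle.

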